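# Clamp the wig block: jaw home, then lever past its first click to the second stop

### The arm

A 6-joint arm with a two-finger parallel gripper is mounted at the origin on the work surface. World frame = base frame: x ahead of the robot, y to its left, z up, the work surface at z = 0. Lengths are in mm, angles in rad, forces in N, time in s.
With the tool pointing down it reaches from about 300 to 875 mm from the base axis. Payload 6.4 kg.
Tool frame: the origin (TCP) lies midway between the tips of the shut fingers; the grasp point (between the pads) lies 19 mm behind it; z points along the fingers, y is the line along which they close (so a half turn about z gives the same grasp; the last joint's range is limited). The gripper opens to 88 mm and grips with 3 to 60 N. Pads are 18 mm wide; open, the fingers measure 123 mm over their backs; the gripper's body (75 mm by 187 mm) begins 45 mm behind the grasp point.
Start: joints at [-1.322, 0.181, 1.607, -0, 1.354, -0.206], TCP at [252.605, -516.558, 238.714] pointing down, gripper open.
Joint ranges: [-2.99, 2.99], [-0.89, 2.07], [0.3, 2.58], [-1.14, 4.28], [0, 2.63], [-3.12, 3.12]. Speed limits (rad/s): [2.57, 2.57, 3.01, 3.14, 3.14, 3.14].

### API

Orientations are given as a unit quaternion [w, x, y, z].
In Python, from workcell import manip gives the robot as it stands.
- The arm moves only by the tool play_rows, never from a script. Its argument "steps" is a list of rows, each an object with "linear": the shift along the world's x, y, z in cm, a list of three; "yaw": the turn about the world's z in degrees; "fingers": the finger opening in cm, from 0 to 8.81. A call has exactly 10 rows; each row shifts and turns the commanded pose from where the row before left it; what a row does not reach is not made up. A row lasts 1/8 s, in which the tool goes at most 62.5 mm and 10.7 degrees, less where a joint would pass 70% of its speed; a pose out of reach is approached as far as the arm can. A call with a gripper value outside its range is refused whole. The fingers move at their own pace and stop on an object; the grip force is fixed at half the most. Time passes only in rows, so rows that do not move let the fingers close, or fill a call up. It gives the time, the measured TCP pose, the force, the opening and the grip force at its end, in the units of the state.
- manip.get_state(): the state, without advancing time (a new reading comes with each control period).
- manip.snapshot(name): name is "scene" or "top"; returns (picture, depth): 480x640x3 uint8, red, green, blue; 480x640 float32, mm along the optical axis (not along the pixel's ray), 0 where there is no reading.
- manip.camera_info(name): a dict with "intrinsics" (3x3 intrinsics, pixels), "rvec" (rotation vector, rad) and "tvec" (3), from world to camera coordinates, as OpenCV has them. Camera axes: x right, y down, z forward; pixel columns grow to the right and rows downward; lengths in mm; the calibration is good to about 2 mm. A picture is of the moment at which its call begins. camera_info takes no time and is no camera call.
- manip.finish_job(): hands the job in; it is judged then, once.
The state is a dict: "time_s": time; "qpos": joint angles; "qd": joint speeds; "joint_efforts": joint torques, N m; "ee_pos": TCP position; "eef_rot": TCP orientation; "force": force on the tool from outside, world axes, zero at the start; "torque": the same for the moment, N m; "opening": opening from 0.0 (shut) to 1.0 (fully open); "grip_force": force on a finger pad.
Only numpy, scipy, OpenCV 4.12 (cv2) and the standard library are available. Lean on these libraries where they do the work, as an engineer would, in place of code of your own. Each camera call takes 0.05 s, during which the arm holds its last target. There are 200 camera calls.

### The job

Clamp the yellow wig block in its cradle: push the sliding jaw fully home against the block's neck, and only then push the black-paddled clamp lever round, past its first click, all the way to its second stop. Do it all by pushing: do not pinch the jaw's push plate or the lever, and leave the other things on the bench where they are.

Things in the scene. Friction and masses are not known exactly. Their poses are not given: they have to be found in the camera images.
- cradle: Fixed plywood board, 18 mm high; origin at bench level; spans x -110..110, y -220..200 mm. x points away from the robot and y to its left, within 0.3 rad; z up. The yellow wig block (a head shape, neck radius 55, widest radius 81, top 271 mm above the bench, fixed) has its axis at x 0, y -130 mm.
- jaw (a joint): Slide of the jaw along the cradle's -y: 0 = fully back, 0.060 m = fully home, pads on the neck (hard stop). Starts at 0 to 0.025; about 3 N of friction plus 12 N per m/s; stays where left. A padded V, a low bar (40 mm wide, top 35 mm above the bench) and an upright wooden push plate 60 mm wide (cradle x), 12 mm thick, 22 to 88 mm above the bench.
- jaw_push (a point): Middle of the push plate's outer face, the face looking to the cradle's +y, 60 mm above the bench: push here towards the cradle's -y. It moves with the jaw, at cradle x 0, y 122 mm minus the slide.
- lever (a joint): Counter-clockwise turn, seen from above, of the clamp lever about its upright pivot: 0 = open (starts here), 0.5 rad = first detent (a released lever rests there), 1.0 rad = second stop (hard stop; the detent holds it there). Leaving a detent takes 5 to 6 N at the paddle; released before about 0.23 or 0.77 rad it springs back to the position before, later it snaps on.
- lever_pivot (a point): A point on the lever's upright pivot axis, 60 mm above the bench, at cradle x -70, y 20 mm. The hub, radius 20 mm, ends 53 mm above the bench; the lever's arm is 38 to 46 mm above the bench.
- lever_paddle (a point): Middle of the upright black paddle at the lever's end, 75 mm from the pivot axis, 60 mm above the bench: 32 mm wide along the lever, 12 mm thick, 36 to 84 mm above the bench. Turns with the lever: x points to the pivot (yaw = cradle's - 0.7 rad + lever joint); push towards -y on the face looking to +y. It starts left and on the robot's side of the pivot and sweeps right.
- spool: Loose grey thread spool, 52 mm across, 64 mm high, upright; origin at its underside. Leave alone.
- tin: Loose aluminium pin tin, 60 mm across, 45 mm high; origin at its underside. Leave alone.
- clip: Loose steel bulldog clip, 75 x 22 mm, about 30 mm high; origin under its middle. Leave alone.
- shears: Loose black-handled shears lying flat to the left of the cradle, about 230 mm long, 12 mm high; origin at their pivot screw. Leave alone.

How it is judged (in metres and radians):
On the way, in this order (a step that is already met when the one before it is completed fails the run):
1. the jaw is fully home against the neck while the lever is still open (value of joint jaw above 0.057 m and value of joint lever below 0.2 rad), for 0.1 s.
2. the lever has gone past its first detent to the second stop (value of joint lever above 0.95 rad and value of joint jaw above 0.057 m), for 0.2 s.
At the end, for the whole second after the job is handed in: The jaw is within 3 mm of fully home, the lever rests within 0.05 rad of its second stop, and the spool, tin, clip and shears are within 15 mm of where they were (all of step 2 and distance of each of spool, tin, clip, shears from where it was at the start of the episode below 0.015 m); the robot touches nothing.
It fails at once if the lever is pushed out of its open position before the jaw is home (value of joint lever above 0.3 rad and value of joint jaw below 0.057 m).
It fails at once if the push plate is pinched (both its halves gripped by the fingers at once) (contact force between the fingers and jaw_c4 above 4 N and contact force between the fingers and jaw_c5 above 4 N).
It fails at once if the lever's paddle is pinched (both its halves gripped by the fingers at once) (contact force between the fingers and lever_c2 above 4 N and contact force between the fingers and lever_c3 above 4 N).
It fails at once if a bystander is pushed, lifted or carried away (distance of any of spool, tin, clip, shears from where it was at the start of the episode above 0.03 m).
It also fails if it takes over 58 s, if anything falls off the work surface, if the arm or the gripper's body presses on something with over 40 N, if the wrist force passes 120 N, or if a joint passes its speed limit or range.

## Working session

There is one attempt and no reset: what is moved stays moved. The work goes in short steps, Python scripts to look and compute and a tool call to move; the robot and the scene stay as the last step left them, time stands still between calls to the robot, and variables do not carry over. Pictures are saved under pics/ and viewed, at most 10 in all, crops included, and the job is handed in when it is done.

Besides the shell and the picture viewer there is one more tool, called after ">>>" by a JSON object that holds its "name" and its "arguments", one argument or row to a line. play_rows: Moves the arm, as the interface text tells. Its arguments: {"type":"object","properties":{"steps":{"type":"array","items":{"type":"object","properties":{"linear":{"type":"array","items":{"type":"number"}},"yaw":{"type":"number"},"fingers":{"type":"number"}}}}},"required":["steps"]}

```bash
mkdir -p pics; cat > h.py <<'E'
from workcell import manip
import numpy as np, cv2
def cam(n):
    c=manip.camera_info(n); K=np.array(c["intrinsics"],float); R=cv2.Rodrigues(np.array(c["rvec"],float))[0]; t=np.array(c["tvec"],float).ravel(); return K,R,t
def cloud(n,d):
    K,R,t=cam(n); v,u=np.mgrid[:480,:640]
    p=np.stack([(u-K[0,2])/K[0,0]*d,(v-K[1,2])/K[1,1]*d,d],-1)
    return (p-t)@R
def proj(n,P):
    K,R,t=cam(n); q=(np.atleast_2d(P)@R.T+t)@K.T; return q[:,:2]/q[:,2:]
E
python3 - <<'E'
from h import *
for n in ("scene","top"):
    im,d=manip.snapshot(n); np.savez(f"{n}0.npz",im=im,d=d); cv2.imwrite(f"pics/{n}0.png",im[...,::-1])
    K,R,t=cam(n); print(n,-R.T@t,R[2],(d>0).mean())
print(manip.get_state())
E
```

```text
scene [1036.86355196  389.18228121  750.34194584] [-0.56353612 -0.38344491 -0.73170831] 0.9959830729166667
top [426.59944174  35.86926532 725.2557764 ] [ 0.12731247 -0.01117207 -0.99179974] 0.9959895833333333
{'time_s': 0.1, 'qpos': array([-1.32230227e+00,  1.81466903e-01,  1.60790929e+00, -1.83633527e-05,
        1.35380065e+00, -2.06312323e-01]), 'qd': array([-0.00092393, -0.00236829, -0.00321634,  0.00063394,  0.00047099,
        0.00034988]), 'joint_efforts': array([ 9.19933736e-04, -4.34817016e+01, -3.42695975e+01,  7.03442632e-02,
        3.40362301e-02, -4.80223264e-05]), 'ee_pos': array([ 252.47274897, -516.06492404,  237.89952993]), 'eef_rot': array([-7.91726056e-04,  9.74254373e-01,  2.25450193e-01, -2.56674443e-05]), 'force': array([-0.34476178, -0.32284523,  0.98285258]), 'torque': array([ 0.01134837,  0.00782432, -0.00585391]), 'grip_force': 0.0, 'opening': 0.9986311597460417}
```

View pics/top0.png

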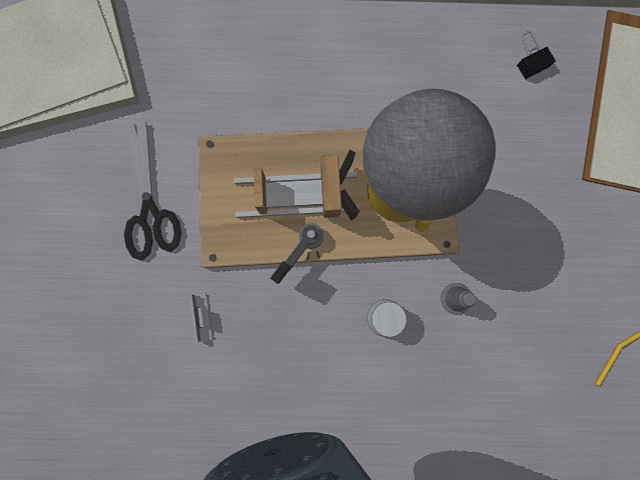

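View pics/scene0.png

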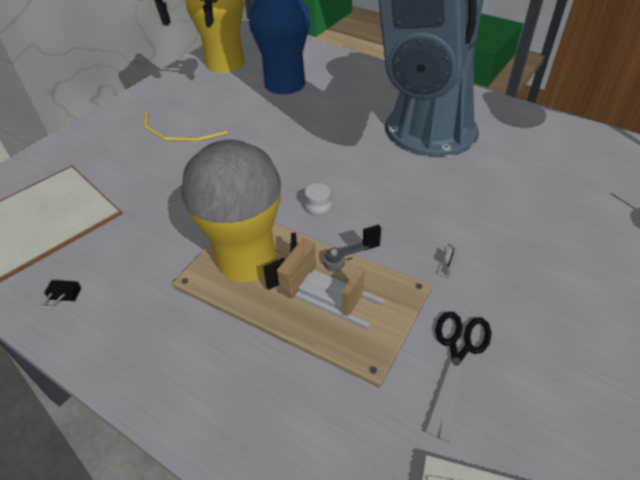

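The top view shows the board's left edge at column ~200 and its robot-side edge at row ~265. The push plate is at (260,188), the lever hub at (312,235) and the paddle at (282,271). The clip (203,317) and shears (150,215) lie near the left approach; the tin (387,318) and spool (460,297) are on the robot side.

```bash
cat >> h.py <<'E'
def c2w(o,th,p):
    c,s=np.cos(th),np.sin(th); return o+np.array([[c,-s],[s,c]])@np.array(p,float)
E
python3 - <<'E'
from h import *
z=np.load("top0.npz"); im,d=z["im"],z["d"]; P=cloud("top",d)
hsv=cv2.cvtColor(im,cv2.COLOR_RGB2HSV)
m=(P[...,2]>11)&(P[...,2]<25)&(hsv[...,1]>60)&(hsv[...,0]<25)
n,l,st,_=cv2.connectedComponentsWithStats(m.astype(np.uint8)); k=1+st[1:,4].argmax(); m=l==k
print(st[k],np.median(P[m][:,2]))
# cast to plane z=18 for accuracy
K,R,t=cam("top"); C=-R.T@t
def ray(u,v,h):
    r=R.T@np.linalg.inv(K)@np.array([u,v,1.]); return (C+r*(h-C[2])/r[2])[:2]
L=np.array([ray(np.where(m[v])[0].min()-.5,v,18) for v in range(150,252)])
B=np.array([ray(u,np.where(m[:,u])[0].max()+.5,18) for u in list(range(215,265))+list(range(340,440))])
T=np.array([ray(u,np.where(m[:,u])[0].min()-.5,18) for u in range(215,340)])
def fit(A):
    a=cv2.fitLine(A.astype(np.float32),cv2.DIST_HUBER,0,.01,.01).ravel(); return a
l,b,tt=fit(L),fit(B),fit(T); print(l,b,tt)
yx=lambda a:np.arctan2(-a[0],a[1]) if a[1]>0 else np.arctan2(a[0],-a[1])
tb,t2=yx(b),yx(tt); tl=np.arctan2(l[1],l[0])if l[0]>0 else np.arctan2(-l[1],-l[0])
print("th",tb,t2,tl)
th=(tb+t2)/2; ex=np.array([np.cos(th),np.sin(th)]); ey=np.array([-ex[1],ex[0]])
xb=b[2:]@ex; xt=tt[2:]@ex; yl=l[2:]@ey; print("width",xt-xb)
o=ex*(xb+xt)/2+ey*(yl-200); print("origin",o,th)
np.savez("cr.npz",o=o,th=th)
f=lambda q:((q-o)@ex,(q-o)@ey)
w=lambda M:np.c_[(P[M][:,:2]-o)@ex,(P[M][:,:2]-o)@ey,P[M][:,2]]
A=w(d>0)
s=A[(abs(A[:,0])<28)&(A[:,1]>50)&(A[:,1]<140)&(A[:,2]>80)&(A[:,2]<95)]
print("plate top",len(s),s.min(0),s.max(0),np.median(s,0))
s=A[(A[:,0]<-90)&(A[:,0]>-170)&(A[:,1]>30)&(A[:,1]<110)&(A[:,2]>76)&(A[:,2]<92)]
print("paddle top",len(s),s.min(0),s.max(0),np.median(s,0), "expect",[-70-75*np.cos(.7),20+75*np.sin(.7)])
for nm,p in dict(pivot=(-70,20),pad=(-70-75*np.cos(.7),20+75*np.sin(.7)),push0=(0,122)).items(): print(nm,c2w(o,th,p))
for nm,(u0,v0,u1,v1) in dict(clip=(188,290,218,345),tin=(365,298,410,340),spool=(440,280,480,315),shears=(120,118,185,262)).items():
    M=np.zeros((480,640),bool); M[v0:v1,u0:u1]=1; M&=P[...,2]>5; q=P[M]; print(nm,q.min(0).round(),q.max(0).round())
E
```

```text
[  199   128   260   140 19148] 17.31154201079546
[9.970018e-01 7.737785e-02 5.978124e+02 2.298022e+02] [ 7.7178262e-02 -9.9701732e-01  4.7866348e+02 -3.1108463e+00] [ 7.7585332e-02 -9.9698573e-01  6.8956177e+02  1.0482854e+02]
th 0.077255085 0.077663384 0.077455275
width 218.61847
origin [585.8656   28.27346] 0.07745923
plate top 313 [-27.84304061  89.23846815  81.20134997] [ 27.81662987 101.46581344  90.06507009] [ 0.30236967 94.99934572 87.25281204]
paddle top 190 [-141.19245597   55.56868065   77.40658959] [-111.19896188   84.11431562   85.60277964] [-126.67379334   69.07894949   83.42488244] expect [np.float64(-127.36316404633664), np.float64(68.31632654282683)]
pivot [514.52785763  42.79676516]
pad [453.59789121  86.52935187]
push0 [576.42502134 149.90764689]
clip [345.  36.   5.] [427. 234. 725.]
tin [ 358. -105.    5.] [427.  36. 725.]
spool [ 397. -216.    5.] [444.  36. 725.]
shears [427.  36.   5.] [707. 364. 725.]
```

```bash
cat >> h.py <<'E'
_c=np.load("cr.npz"); O,TH=_c["o"],float(_c["th"])
def lev(q,r,off):  # world tool xy beside the paddle face
    a=-.7+q; x=np.array([np.cos(a),np.sin(a)]); y=np.array([-x[1],x[0]])
    return c2w(O,TH,np.array([-70,20])-r*x+off*y)
E
python3 - <<'E'
from h import *
z=np.load("top0.npz"); d=z["d"]; P=cloud("top",d)
for nm,(u0,v0,u1,v1) in dict(clip=(188,290,218,345),white=(365,298,410,340),grey=(440,280,480,315),shears=(120,118,185,262)).items():
    M=np.zeros((480,640),bool); M[v0:v1,u0:u1]=1; M&=(P[...,2]>5)&(d>0); q=P[M]; print(nm,q.min(0).round(),q.max(0).round(),np.percentile(q[:,2],95))
for y in (145,101.5+10,62+10): print("jaw",y,c2w(O,TH,(20,y)))
for q in (0,.2,.4,.6,.8,.95,1): print("lev",q,lev(q,94,6+10).round(1))
print("lev approach",lev(0,94,50).round(1), "yaw deg",np.degrees(TH),np.degrees(TH-.7),np.degrees(TH+.3))
E
```

```text
clip [345. 201.   5.] [421. 234.  32.] 28.507316042601264
white [ 358. -105.    5.] [417. -49.  48.] 46.19748237319005
grey [ 397. -216.    5.] [ 444. -173.   66.] 64.19347874666215
shears [472. 257.   5.] [707. 364.  15.] 12.44483814497041
jaw 145 [594.58527085 174.38631865]
jaw 111.5 [597.17756101 140.98676728]
jaw 72 [600.23414195 101.60520671]
lev 0 [447.5 110.6]
lev 0.2 [435.4  95.9]
lev 0.4 [426.4  79.1]
lev 0.6 [420.9  60.9]
lev 0.8 [419.2  42. ]
lev 0.95 [420.4  27.7]
lev 1 [421.2  23. ]
lev approach [467.3 138.2] yaw deg 4.438087021718681 -35.66895863743894 21.62682087564338
```

>>> {"name": "play_rows", "arguments": {
  "steps": [
    {"linear": [1.6, 3.4, 0.3], "yaw": 3.4, "fingers": 0},
    {"linear": [1.6, 3.4, 0.3], "yaw": 3.4, "fingers": 0},
    {"linear": [1.6, 3.4, 0.3], "yaw": 3.4, "fingers": 0},
    {"linear": [1.6, 3.4, 0.3], "yaw": 3.4, "fingers": 0},
    {"linear": [1.6, 3.4, 0.3], "yaw": 3.4, "fingers": 0},
    {"linear": [1.6, 3.4, 0], "yaw": 3.4, "fingers": 0},
    {"linear": [1.6, 3.4, 0], "yaw": 3.4, "fingers": 0},
    {"linear": [1.6, 3.4, 0], "yaw": 3.4, "fingers": 0},
    {"linear": [1.6, 3.4, 0], "yaw": 3.4, "fingers": 0},
    {"linear": [1.6, 3.4, 0], "yaw": 3.4, "fingers": 0}
  ]
}}

```text
time_s: 1.35
ee_pos: [412.8, -175.2, 253.4]
eef_rot: [-0.0, 0.865, 0.501, -0.0]
force: [0.2, -0.5, 0.1]
opening: 0.005
grip_force: 0.0
```

>>> {"name": "play_rows", "arguments": {
  "steps": [
    {"linear": [1.8, 3.5, 0], "yaw": 3.4, "fingers": 0},
    {"linear": [1.8, 3.5, 0], "yaw": 3.4, "fingers": 0},
    {"linear": [1.8, 3.5, 0], "yaw": 3.4, "fingers": 0},
    {"linear": [1.8, 3.5, 0], "yaw": 3.4, "fingers": 0},
    {"linear": [1.8, 3.5, 0], "yaw": 3.4, "fingers": 0},
    {"linear": [1.8, 3.5, 0], "yaw": 3.4, "fingers": 0},
    {"linear": [1.8, 3.5, 0], "yaw": 3.4, "fingers": 0},
    {"linear": [1.8, 3.5, 0], "yaw": 3.4, "fingers": 0},
    {"linear": [1.8, 3.5, 0], "yaw": 3.4, "fingers": 0},
    {"linear": [1.8, 3.5, 0], "yaw": 3.4, "fingers": 0}
  ]
}}

```text
time_s: 2.6
ee_pos: [592.8, 174.7, 253.2]
eef_rot: [-0.0, 0.681, 0.732, -0.0]
force: [-0.5, -0.5, 0.4]
opening: 0.007
grip_force: 0.0
```

>>> {"name": "play_rows", "arguments": {
  "steps": [
    {"linear": [0, 0, -4], "yaw": 0, "fingers": 0},
    {"linear": [0, 0, -4], "yaw": 0, "fingers": 0},
    {"linear": [0, 0, -4], "yaw": 0, "fingers": 0},
    {"linear": [0, 0, -3], "yaw": 0, "fingers": 0},
    {"linear": [0, 0, -2], "yaw": 0, "fingers": 0},
    {"linear": [0, 0, -1.5], "yaw": 0, "fingers": 0},
    {"linear": [0, 0, -1.3], "yaw": 0, "fingers": 0},
    {"linear": [0, 0, 0], "yaw": 0, "fingers": 0},
    {"linear": [0, 0, 0], "yaw": 0, "fingers": 0},
    {"linear": [0, 0, 0], "yaw": 0, "fingers": 0}
  ]
}}

```text
time_s: 3.85
ee_pos: [593.3, 173.5, 56.7]
eef_rot: [0.001, 0.682, 0.732, 0.001]
force: [0.5, -0.5, -0.4]
opening: 0.005
grip_force: 0.0
```

>>> {"name": "play_rows", "arguments": {
  "steps": [
    {"linear": [0.08, -1.0, 0], "yaw": 0, "fingers": 0},
    {"linear": [0.08, -1.0, 0], "yaw": 0, "fingers": 0},
    {"linear": [0.08, -1.0, 0], "yaw": 0, "fingers": 0},
    {"linear": [0.05, -0.6, 0], "yaw": 0, "fingers": 0},
    {"linear": [0.05, -0.6, 0], "yaw": 0, "fingers": 0},
    {"linear": [0.05, -0.6, 0], "yaw": 0, "fingers": 0},
    {"linear": [0.05, -0.6, 0], "yaw": 0, "fingers": 0},
    {"linear": [0.05, -0.6, 0], "yaw": 0, "fingers": 0},
    {"linear": [0.04, -0.4, 0], "yaw": 0, "fingers": 0},
    {"linear": [0, 0, 0], "yaw": 0, "fingers": 0}
  ]
}}

```text
time_s: 5.1
ee_pos: [598.0, 108.7, 55.6]
eef_rot: [0.0, 0.682, 0.732, -0.0]
force: [-0.1, 0.5, 0.4]
opening: 0.002
grip_force: 0.0
```

>>> {"name": "play_rows", "arguments": {
  "steps": [
    {"linear": [0.02, -0.2, 0], "yaw": 0, "fingers": 0},
    {"linear": [0.02, -0.2, 0], "yaw": 0, "fingers": 0},
    {"linear": [0.01, -0.1, 0], "yaw": 0, "fingers": 0},
    {"linear": [0.01, -0.1, 0], "yaw": 0, "fingers": 0},
    {"linear": [0, -0.1, 0], "yaw": 0, "fingers": 0},
    {"linear": [0, 0, 0], "yaw": 0, "fingers": 0},
    {"linear": [0, 0, 0], "yaw": 0, "fingers": 0},
    {"linear": [0, 0, 0], "yaw": 0, "fingers": 0},
    {"linear": [0, 0, 0], "yaw": 0, "fingers": 0},
    {"linear": [0, 0, 0], "yaw": 0, "fingers": 0}
  ]
}}

```text
time_s: 6.35
ee_pos: [598.4, 103.9, 55.6]
eef_rot: [-0.001, 0.681, 0.732, 0.001]
force: [-0.2, 8.1, -1.0]
opening: 0.008
grip_force: 4.3
```

```bash
cat > jaw.py <<'E'
from h import *
import sys
im,d=manip.snapshot("scene"); cv2.imwrite(f"pics/{sys.argv[1]}.png",im[...,::-1])
P=cloud("scene",d); A=P[d>0]; c,s=np.cos(TH),np.sin(TH)
B=(A[:,:2]-O)@np.array([[c,-s],[s,c]]); A=np.c_[B,A[:,2]]
q=A[(abs(A[:,0])<27)&(A[:,1]>30)&(A[:,1]<125)&(A[:,2]>82)&(A[:,2]<91)]
print("plate top",len(q),np.percentile(q[:,1],[2,50,98]))
q=A[(A[:,0]<-85)&(A[:,0]>-175)&(A[:,1]>-50)&(A[:,1]<110)&(A[:,2]>70)&(A[:,2]<88)]
print("paddle",len(q),np.median(q,0)); st=manip.get_state(); print(st["time_s"],st["ee_pos"],st["force"])
E
python3 jaw.py s1
```

```text
plate top 1 [82.37471144 82.37471144 82.37471144]
paddle 2 [-133.40555899   83.04296971   71.13102812]
6.4 [598.39492644 103.92639291  55.63684008] [-0.05117668  8.5943365   0.13234779]
```

View pics/s1.png

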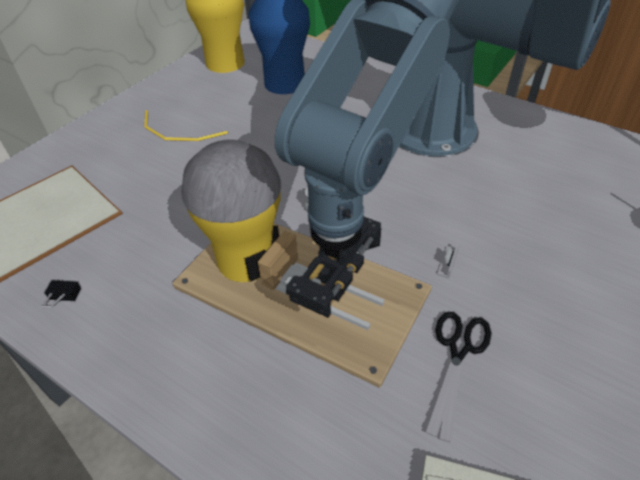

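The picture shows the jaw's pads at the neck (262,255), and the force has risen to 8 N, so it is at the stop. I'll back off and check.

>>> {"name": "play_rows", "arguments": {
  "steps": [
    {"linear": [0, 0.5, 0], "yaw": 0, "fingers": 0},
    {"linear": [0, 1.5, 0], "yaw": 0, "fingers": 0},
    {"linear": [0, 2, 0], "yaw": 0, "fingers": 0},
    {"linear": [0, 1, 3], "yaw": 0, "fingers": 0},
    {"linear": [-2, 0, 3], "yaw": -7, "fingers": 0},
    {"linear": [-2.5, 0, 0], "yaw": -8, "fingers": 0},
    {"linear": [-2.5, 0, 0], "yaw": -8, "fingers": 0},
    {"linear": [-2.5, 0, 0], "yaw": -8, "fingers": 0},
    {"linear": [-2.5, -0.5, 0], "yaw": -9, "fingers": 0},
    {"linear": [-1.1, -0.5, 0], "yaw": 0, "fingers": 0}
  ]
}}

```text
time_s: 7.65
ee_pos: [466.3, 143.2, 115.7]
eef_rot: [-0.0, 0.89, 0.456, -0.0]
force: [-0.5, 0.6, 0.6]
opening: 0.005
grip_force: 0.0
```

```bash
python3 jaw.py s2
```

```text
plate top 208 [50.7193541  57.58585678 63.01131183]
paddle 176 [-122.72073886   70.23276459   81.67662072]
7.7 [465.72103891 142.65550119 115.57037537] [ 0.02419859  0.85768168 -0.25130419]
```

View pics/s2.png

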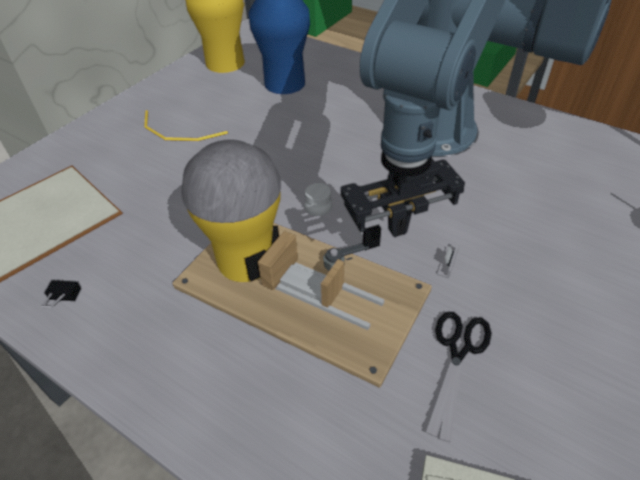

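The jaw plate spans cradle y 51–63 mm, so it is home. The lever is still open, with its paddle at (372,237).

```bash
python3 - <<'E'
from h import *
w=[lev(q,94,18.5) for q in np.arange(0,1.05,.1)]
for i,p in enumerate(w): print(round(i*.1,1),p.round(1),(p-w[i-1]).round(1) if i else "")
E
```

```text
0.0 [448.9 112.6] 
0.1 [442.3 105.7] [-6.6 -6.9]
0.2 [436.4  98.2] [-5.9 -7.5]
0.3 [431.2  90.1] [-5.1 -8.1]
0.4 [426.9  81.6] [-4.3 -8.6]
0.5 [423.5  72.6] [-3.4 -8.9]
0.6 [421.   63.4] [-2.5 -9.2]
0.7 [419.4  54. ] [-1.6 -9.4]
0.8 [418.7  44.4] [-0.6 -9.6]
0.9 [419.1  34.8] [ 0.3 -9.6]
1.0 [420.3  25.3] [ 1.3 -9.5]
```

>>> {"name": "play_rows", "arguments": {
  "steps": [
    {"linear": [0, 0, -1], "yaw": 0, "fingers": 0},
    {"linear": [0, 0, -1], "yaw": 0, "fingers": 0},
    {"linear": [0, 0, -1], "yaw": 0, "fingers": 0},
    {"linear": [0, 0, -1], "yaw": 0, "fingers": 0},
    {"linear": [0, 0, -1], "yaw": 0, "fingers": 0},
    {"linear": [-0.4, -0.7, 0], "yaw": 0, "fingers": 0},
    {"linear": [-0.4, -0.7, 0], "yaw": 0, "fingers": 0},
    {"linear": [-0.3, -0.5, 0], "yaw": 0, "fingers": 0},
    {"linear": [0, 0, 0], "yaw": 0, "fingers": 0},
    {"linear": [0, 0, 0], "yaw": 0, "fingers": 0}
  ]
}}

```text
time_s: 8.95
ee_pos: [456.8, 123.4, 66.1]
eef_rot: [0.0, 0.891, 0.454, 0.0]
force: [-0.2, 0.3, 0.3]
opening: 0.01
grip_force: 0.0
```

>>> {"name": "play_rows", "arguments": {
  "steps": [
    {"linear": [-0.4, -0.6, 0], "yaw": 0, "fingers": 0},
    {"linear": [-0.4, -0.5, 0], "yaw": 0, "fingers": 0},
    {"linear": [-0.66, -0.69, 0], "yaw": 5.7, "fingers": 0},
    {"linear": [-0.59, -0.75, 0], "yaw": 5.7, "fingers": 0},
    {"linear": [-0.51, -0.81, 0], "yaw": 5.7, "fingers": 0},
    {"linear": [-0.43, -0.86, 0], "yaw": 5.7, "fingers": 0},
    {"linear": [-0.34, -0.89, 0], "yaw": 5.7, "fingers": 0},
    {"linear": [-0.25, -0.92, 0], "yaw": 5.7, "fingers": 0},
    {"linear": [-0.16, -0.94, 0], "yaw": 5.7, "fingers": 0},
    {"linear": [0, 0, 0], "yaw": 0, "fingers": 0}
  ]
}}

```text
time_s: 10.2
ee_pos: [419.0, 53.7, 65.7]
eef_rot: [-0.0, 0.683, 0.73, 0.0]
force: [1.8, 1.9, -0.8]
opening: 0.006
grip_force: 1.3
```

>>> {"name": "play_rows", "arguments": {
  "steps": [
    {"linear": [-0.06, -0.96, 0], "yaw": 5.7, "fingers": 0},
    {"linear": [0.03, -0.96, 0], "yaw": 5.7, "fingers": 0},
    {"linear": [0.06, -0.5, 0], "yaw": 2.9, "fingers": 0},
    {"linear": [0.03, -0.2, 0], "yaw": 1.4, "fingers": 0},
    {"linear": [0, 0, 0], "yaw": 0, "fingers": 0},
    {"linear": [0, 0, 0], "yaw": 0, "fingers": 0},
    {"linear": [0, 0, 0], "yaw": 0, "fingers": 0},
    {"linear": [0, 0, 0], "yaw": 0, "fingers": 0},
    {"linear": [0, 0, 0], "yaw": 0, "fingers": 0},
    {"linear": [0, 0, 0], "yaw": 0, "fingers": 0}
  ]
}}

```text
time_s: 11.45
ee_pos: [419.7, 27.7, 65.7]
eef_rot: [-0.0, 0.576, 0.817, -0.0]
force: [0.0, -0.1, 0.5]
opening: 0.004
grip_force: 0.0
```

>>> {"name": "play_rows", "arguments": {
  "steps": [
    {"linear": [-0.3, 0.8, 0], "yaw": 0, "fingers": 0},
    {"linear": [-0.6, 1.5, 0], "yaw": 0, "fingers": 0},
    {"linear": [-0.6, 1.5, 0], "yaw": 0, "fingers": 0},
    {"linear": [0, 1, 3], "yaw": 0, "fingers": 0},
    {"linear": [0, 1, 4], "yaw": 0, "fingers": 0},
    {"linear": [0, 2, 4], "yaw": 0, "fingers": 0},
    {"linear": [0, 3, 2], "yaw": 0, "fingers": 0},
    {"linear": [0, 3, 0], "yaw": 0, "fingers": 0},
    {"linear": [0, 0, 0], "yaw": 0, "fingers": 0},
    {"linear": [0, 0, 0], "yaw": 0, "fingers": 0}
  ]
}}

```text
time_s: 12.7
ee_pos: [404.0, 165.7, 195.2]
eef_rot: [-0.0, 0.576, 0.818, -0.001]
force: [-0.5, 0.1, -0.1]
opening: 0.001
grip_force: 0.0
```

```bash
python3 jaw.py s3; python3 - <<'E'
from h import *
im,d=manip.snapshot("top"); cv2.imwrite("pics/top3.png",im[...,::-1])
print("expect paddle at 1.0",-70-75*np.cos(.3),20-75*np.sin(.3))
E
```

```text
plate top 213 [50.75285844 57.48014535 63.06265375]
paddle 127 [-133.8410465     0.43707108   83.03116178]
12.75 [404.1298215  165.32805595 195.22351548] [-0.43595756 -1.45116308 -0.65119461]
expect paddle at 1.0 -141.65023668442046 -2.164015499600467
```

View pics/s3.png

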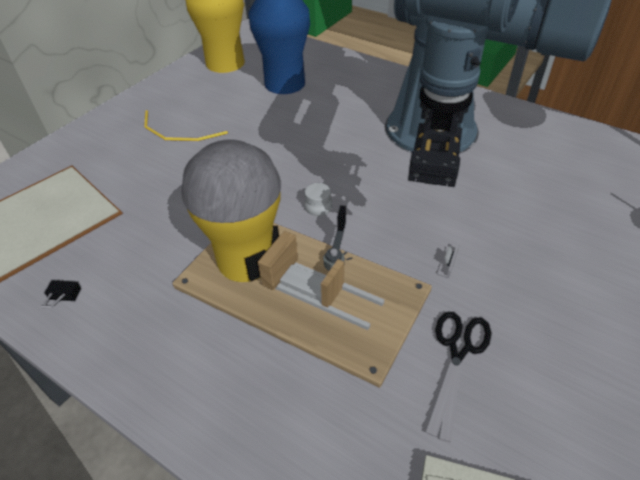

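View pics/top3.png

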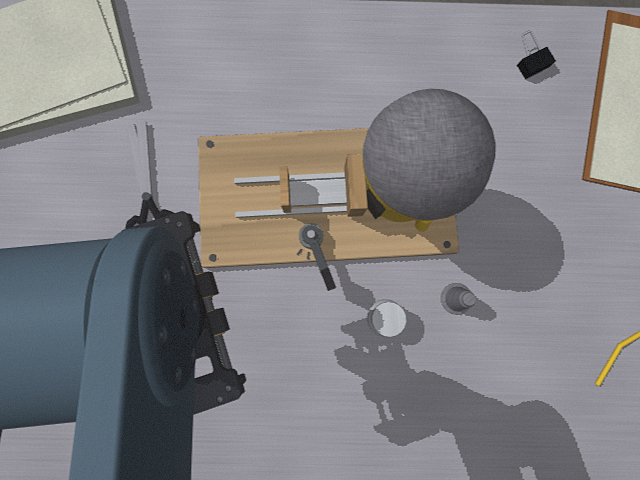

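Both views show the paddle right of the pivot, (331,280) in the top view. Its measured angle puts the lever at about 1.0 rad. The jaw is still home, and the spool, tin, clip and shears look undisturbed.

```bash
python3 -c "
from workcell import manip
print(manip.finish_job())"
```

```text
the job is handed in; nothing more can be done
None
```

The job is handed in: the jaw was pushed home first, then the lever round to its second stop at about 1.0 rad, with no bystander visibly moved; the hand-in call returned no verdict.

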